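Release the eccentric cam and slide the vial rack home

TASK

First turn the orange cam lever until it lies along the green line, so that the brass cam shows its low side to the tray; only then push the tray carriage by its blue plate fully home towards the cam, with the vial rack still sitting in it. Do it all by pushing with the fingertips or the outside of the fingers: lift and carry nothing, and do not push the tray on while the cam still blocks it. Leave the bottle, the jar and the spanner where they are, and finish clear of everything with the lever still on the green line.

Things in the scene. Friction and masses are not known exactly. Their poses are not given: they have to be found in the camera images.
- dock: Rack loader, fixed on the bench: grey base 355 x 150 x 12 mm. Origin on the bench under its long centre line; x runs along it from blue plate to cam (way home, about to the robot's left), z up. Cam axis at x 75 mm, y 0; green line on y = 0 from the axis to x 182. Rails 28 mm high at y +-56, x -165 to 10. White reader box x -53 to 7, y 81 to 111, 62 mm high.
- cam (a joint): Cam and lever angle, rad, counter-clockwise from above: the lever points along dock x turned by this. 0 or 6.283: on the green line, away from the tray, low side to the tray. 3.14: lever points at the tray. Stops at -0.6 and 6.88: from below 3.14 turn back to 0, from above on to 6.283. Stays where left. Friction 0.35 N m (6 N at 60 mm).
- cam_axis (a point): Point on the cam's vertical axis at the lever's mid-height, 47 mm above the bench. Brass disc of radius 36 mm, z 16 to 32 mm, its centre 18 mm from this axis on the lever's side: it reaches 18 mm from the axis on the low side, 54 mm on the high side. Dark hub on the axis, 20 mm diameter, top at z 64 mm.
- lever_end (a point): Outer end of the orange lever, 90 mm from the cam axis, 47 mm above the bench. The lever is an upright straight blade 12 mm thick, z 34 to 60 mm, from 8 mm behind the axis to this end; push it on its side.
- carriage (a joint): Travel of the tray carriage along dock x, m: 0 at the start, 0.055 fully home at its stop. Friction about 3 N; stays where left. Its steel nose (30 mm wide, z 15 to 29 mm) points at the cam, front face 74 mm before the cam axis at travel 0; unless the lever is on the green line the cam stops it short.
- push_plate (a point): Middle of the rear face (away from the cam, the face to push on) of the blue upright plate at the carriage's rear end, 60 mm above the bench, on the base's centre line. Plate 98 mm wide, 10 mm thick, z 16 to 86 mm. At travel 0 the face is at dock x -137 mm; behind it only the flat base, to x -170 mm, then bench.
- tray (a point): Middle of the carriage's tray, 41 mm above the bench, where the centre of the seated rack belongs. Tray lip 38 mm above the bench.
- rack_mid (a point): Centre of the grey vial rack's block, loose in the tray with 2 mm of play: 90 x 73 x 30 mm, z 26 to 56 mm, 12 capped vials up to 70 mm. About 250 g. To be carried along by the tray only.
- flask_mid (a point): Centre (half-way up) of the capped bottle, 56 mm diameter, 105 mm high, loose on the bench. Leave alone.
- jar_mid (a point): Centre (half-way up) of the small capped jar, 44 mm diameter, 55 mm high, loose on the bench. Leave alone.
- spanner_grip (a point): A point on the handle of the 130 mm spanner lying on the bench. Leave alone.
Not all that is in view belongs to the job. Of the things that look like the part that bears rack_mid, the middle-sized one is meant.

How it is judged:
By the outcome, as a careful person would: the job done as asked, in the order asked, and still so for the second after the job is handed in, with the robot touching nothing.
It also fails if it takes over 56 s, if anything falls off the work surface, if the arm or the gripper's body presses on something with over 40 N, if the wrist force passes 120 N, or if a joint passes its speed limit or range.

ROBOT

A 6-joint arm with a two-finger parallel gripper is mounted at the origin on the work surface. World frame = base frame: x ahead of the robot, y to its left, z up, the work surface at z = 0. Lengths are in m, angles in rad, forces in N, time in s.
With the tool pointing down it reaches from about 0.2 to 0.875 m from the base axis. Payload 3.4 kg.
Tool frame: the origin (TCP) lies midway between the tips of the shut fingers; the grasp point (between the pads) lies arm.hold_point_z behind it (arm.hold_point_z is the distance from the TCP to the grasp point, in m); z points along the fingers, y is the direction in which the jaws open and shut (so a half turn about z gives the same grasp; the last joint's range is limited). The gripper opens to 94 mm and grips with 3 to 60 N. Pads are 16 mm wide; open, the fingers measure 119 mm over their backs; the gripper's body (75 mm by 177 mm) begins 78 mm behind the grasp point.
Start: joints at [-1.302, 0.276, 1.505, -0, 1.361, -0.121], TCP at [0.219, -0.532, 0.205] pointing down, gripper open.
Joint ranges: [-2.89, 2.89], [-0.75, 2.08], [0.22, 2.7], [-1.18, 4.32], [0.11, 2.71], [-2.7, 2.7]. Speed limits (rad/s): [2.57, 2.57, 3.14, 3.14, 3.14, 3.14].

INTERFACE

Orientations are given as a unit quaternion [x, y, z, w].
In Python, from bench import sensors, eyes, ticket, models, arm gives the robot as it stands.
- The arm moves only by the shell command python3 -m handwheel 'ROWS' [FORCE]. ROWS is JSON, a list of rows, each a list of 7 numbers: the shift along the tool's x, y, z in cm, then the turn, a rotation vector about the tool's x, y, z in degrees, then the opening, from -1 (shut) to 1 (fully open). In form: [[tx, ty, tz, ax, ay, az, hand], ...]. A call has exactly 10 rows; each row shifts and turns the commanded pose from where the row before left it, along the tool's axes as they then stand; what a row does not reach is not made up. A row lasts 1/12 s, in which the tool goes at most 41.7 mm and 7.16 degrees, less where a joint would pass 70% of its speed; a pose out of reach is approached as far as the arm can. A call is refused whole if a number of a shift passes 4.17 or a number of a turn 7.16, either way. A call with a gripper value outside its range is refused whole. The fingers move at their own pace and stop on an object; FORCE is the grip in N (left out, the last holds). Time passes only in rows, so rows that do not move let the fingers close, or fill a call up. It gives the time, the measured TCP pose, the force and the opening at its end, in the units of the state.
- sensors.sense(): the state, without advancing time (a new reading comes with each control period).
- eyes.grab_frame(name): name is "side" or "top" or "wrist"; returns a dict with "color" (400x640x3 uint8, blue, green, red), "K" (3x3 intrinsics, pixels), "k1" (the pictures are not rectified: a ray, as slopes to the right and down, at radius r is drawn at 1 + k1 r^2 times it, then the intrinsics apply), "eye" and "attitude" of the camera in the world; the wrist camera has in their place "T_tool_cam" (4x4, takes a point from camera to tool coordinates, whose origin is the TCP and whose axes are the flange's). Camera axes: x right, y up, looking along -z (the intrinsics and any distortion apply to the point x, -y, -z); pixel columns grow to the right and rows downward; lengths in m; the calibration is good to about 2 mm. A picture is of the moment at which its call begins: read the wrist's pose just before it. There is no depth.
- ticket.job_done(): hands the job in, once; it reports no verdict.
Trained networks look in a picture, given as the dict that the camera call returned (one of the last four; its "shot" number tells which), for a name from the list of things; names that differ only in an ending like _2 or _b are one class to them, and where a whole thing is asked for, a point or a joint stands for the part that bears it (a point fixed in the world has none). Each returns a list of dicts, best first, with "confidence" (0 to 1); they miss things now and then, are a little off and sometimes report something else, mostly with a low value. They report only what shows in the picture. A call takes as long as a camera call. They do not tell look-alikes from the thing itself.
- models.recognise(label, picture): "location" ([column, row] in pixels, amid what is visible of it).
- models.trace(label, picture): "pixels" (400x640 bool, what is visible of it) and "location" ([column, row] in pixels, amid what is visible of it).
- models.pinpoint(label, picture): "location" ([column, row] in pixels: a listed point, or the origin of a listed thing).
The state is a dict: "time_s": time; "joint_positions": joint angles; "dq": joint speeds; "joint_torque": joint torques, N m; "tool_pos": TCP position; "eef_rot": TCP orientation; "wrist_force": force on the tool from outside, world axes, zero at the start; "torque": the same for the moment, N m; "opening": finger opening in m.
Only numpy, scipy, OpenCV 4.12 (cv2) and the standard library are available. Lean on these libraries where they do the work, as an engineer would, in place of code of your own. Each camera call takes 0.05 s, during which the arm holds its last target.

## Working session

There is one attempt and no reset: what is moved stays moved. The work goes in short steps, Python scripts to look and compute and a shell command to move; the robot and the scene stay as the last step left them, time stands still between calls to the robot, and variables do not carry over. Pictures are saved under pics/ and viewed, and the job is handed in when it is done.

```bash
ls; mkdir -p pics; python3 - <<'E'
from bench import sensors, eyes, ticket, models, arm
import cv2
print(sensors.sense()); print([ (a,getattr(arm,a)) for a in dir(arm) if a[0]!='_'])
for n in ("side","top"):
    p=eyes.grab_frame(n); cv2.imwrite(f"pics/{n}0.png",p["color"]); print(n,p["K"],p["k1"],p["eye"],p["attitude"],p["shot"])
    for l in ("dock","cam_axis","lever_end","push_plate","tray","rack_mid","flask_mid","jar_mid","spanner_grip"):
        print(l,[(x["location"],x["confidence"]) for x in models.pinpoint(l,p)])
E
```

```text
pics
{'time_s': 0.0, 'joint_positions': array([-1.30200421e+00,  2.76587897e-01,  1.50607301e+00,  1.53683024e-05,
        1.36067113e+00, -1.21023896e-01]), 'dq': array([ 5.88096805e-04,  1.40840567e-05, -8.46500673e-04, -1.03401754e-04,
       -9.00912402e-04, -6.83930494e-04]), 'joint_torque': array([-1.40173001e-03, -4.04599535e+01, -2.37230980e+01,  7.01838266e-02,
        3.44496639e-02, -1.10050241e-04]), 'tool_pos': array([ 0.21835587, -0.53135101,  0.20463273]), 'eef_rot': array([ 9.81065431e-01,  1.93674632e-01, -5.67046264e-05, -8.67872512e-04]), 'wrist_force': array([-0.21968769,  0.41330639,  0.99889092]), 'torque': array([-0.01657384,  0.01339015,  0.01866773]), 'opening': 0.09405991009199308}
[('PlanningError', <class 'bench.PlanningError'>), ('hold_point_z', 0.0188)]
side [[422.26807642   0.         310.67580183]
 [  0.         422.26807642 203.73399816]
 [  0.           0.           1.        ]] -0.022544589234786166 [0.36144161 0.46166384 0.60374452] [-0.08417052  0.3973876   0.89897603 -0.16383077] 1
dock [([329.4, 247.9], 0.96)]
cam_axis [([315.0, 259.5], 0.88), (
[... 231 characters left out ...]
20.0, 237.9], 0.87)]
spanner_grip [([394.0, 322.8], 0.55)]
top [[496.53632554   0.         316.33804725]
 [  0.         496.53632554 192.62636109]
 [  0.           0.           1.        ]] 0.006072242224970368 [ 0.50281303 -0.04049052  1.28000181] [ 0.02824538 -0.03565578 -0.69690579  0.71571865] 2
dock [([314.7, 223.5], 0.92)]
cam_axis [([289.3, 218.7], 0.66)]
lever_end [([301.9, 252.9], 0.69)]
push_plate [([368.1, 226.1], 0.6)]
tray [([268.5, 288.0], 0.41), ([288.9, 147.4], 0.39)]
rack_mid [([427.2, 254.0], 0.73), ([345.9, 227.0], 0.68), ([377.7, 284.4], 0.63)]
flask_mid [([347.0, 159.3], 0.93), ([369.8, 228.5], 0.36)]
jar_mid [([291.1, 147.4], 0.74)]
spanner_grip [([267.7, 286.9], 0.67)]
```

View pics/side0.png

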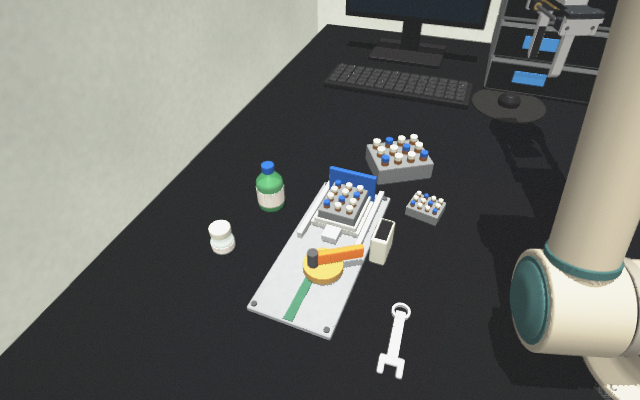

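View pics/top0.png

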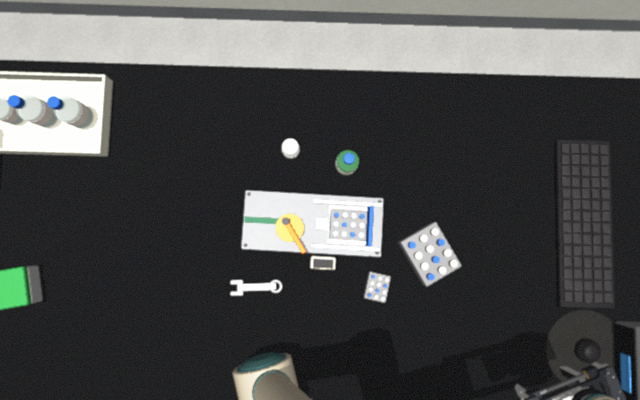

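```bash
cat > h.py <<'E'
from bench import sensors, eyes, ticket, models, arm
import cv2, numpy as np
from scipy.spatial.transform import Rotation as R
from scipy.optimize import least_squares
def cam(p, s=None):
    if "eye" in p: return np.array(p["eye"]), R.from_quat(p["attitude"]).as_matrix()
    T=np.array(p["T_tool_cam"]); Rt=R.from_quat(s["eef_rot"]).as_matrix()
    return Rt@T[:3,3]+s["tool_pos"], Rt@T[:3,:3]
def proj(p,X,s=None):
    e,A=cam(p,s); c=(np.atleast_2d(X)-e)@A
    u=np.c_[c[:,0],-c[:,1]]/(-c[:,2:3]); r2=(u**2).sum(1,keepdims=True); u=u*(1+p["k1"]*r2)
    K=p["K"]; return np.c_[K[0,0]*u[:,0]+K[0,2],K[1,1]*u[:,1]+K[1,2]]
def at_z(p,px,z,s=None):
    e,A=cam(p,s); K=p["K"]; d=np.array([(px[0]-K[0,2])/K[0,0],(px[1]-K[1,2])/K[1,1]]); u=d.copy()
    for _ in range(10): u=d/(1+p["k1"]*(u@u))
    w=A@np.array([u[0],-u[1],-1]); return e+w*(z-e[2])/w[2]
def dw(D,pt):  # dock->world; D=(x,y,yaw)
    pt=np.atleast_2d(pt); c,s=np.cos(D[2]),np.sin(D[2])
    return np.c_[D[0]+c*pt[:,0]-s*pt[:,1], D[1]+s*pt[:,0]+c*pt[:,1], pt[:,2]]
E
python3 - <<'E'
from h import *
P={n:eyes.grab_frame(n) for n in ("side","top")}
obs=[("side",(329.4,247.9),0,0,0),("side",(315,259.5),.075,0,.047),("side",(354.9,177.7),-.137,0,.06),
("top",(314.7,223.5),0,0,0),("top",(289.3,218.7),.075,0,.047),("top",(368.1,226.1),-.137,0,.06)]
masks={}
for n in P:
    for l in ("cam_axis","lever_end","push_plate"):
        for d in models.pinpoint(l,P[n])[:1]: print(n,l,d["location"],d["confidence"])
for n,px,x,y,z in obs: print(n,(x,y,z),at_z(P[n],px,z))
f=lambda D:np.concatenate([(proj(P[n],dw(D,[x,y,z]))[0]-px) for n,px,x,y,z in obs])
r=least_squares(f,[.45,0,1.57],loss='soft_l1'); print(r.x,f(r.x).round(1))
D=r.x
for n,px in (("side",(361.4,248.8)),("top",(301.9,252.9))): 
    w=at_z(P[n],px,.047);a=dw(D,[.075,0,.047])[0]; print(w, np.linalg.norm(w-a), np.arctan2(w[1]-a[1],w[0]-a[0])-D[2])
for n in P:
    im=P[n]["color"].copy()
    def L(a,c):
        q=proj(P[n],dw(D,a)); cv2.polylines(im,[np.round(q*16).astype(np.int32)],False,c,1,cv2.LINE_AA,4)
    L([(-.17,-.075,.012),(.185,-.075,.012),(.185,.075,.012),(-.17,.075,.012),(-.17,-.075,.012)],(0,0,255))
    L([(.075,0,.012),(.182,0,.012)],(255,0,255)); L([(.075,0,.012),(.075,0,.064)],(255,255,0))
    L([(-.137,-.049,.086),(-.137,.049,.086)],(0,255,255)); L([(-.053,.081,.062),(.007,.081,.062),(.007,.111,.062),(-.053,.111,.062),(-.053,.081,.062)],(0,255,0))
    im=im[130:345,220:420] if n=="side" else im[130:310,220:420]
    cv2.imwrite(f"pics/ov_{n}.png",cv2.resize(im,None,fx=2.7,fy=2.7,interpolation=cv2.INTER_CUBIC))
E
```

```text
side cam_axis [316.4, 256.3] 0.65
side lever_end [362.9, 249.0] 0.92
side push_plate [352.1, 179.6] 0.89
top cam_axis [287.2, 221.4] 0.95
top lever_end [301.5, 255.0] 0.83
top push_plate [371.5, 225.8] 0.75
side (0, 0, 0) [ 0.53595777 -0.05207442  0.        ]
side (0.075, 0, 0.047) [0.53675591 0.02155149 0.047     ]
side (-0.137, 0, 0.06) [ 0.53323949 -0.2011786   0.06      ]
top (0, 0, 0) [ 0.53913733 -0.05026813  0.        ]
top (0.075, 0, 0.047) [0.54802124 0.0133783  0.047     ]
top (-0.137, 0, 0.06) [ 0.53453421 -0.18103464  0.06      ]
[ 0.53679722 -0.05320302  1.54146985] [-0.2 -0.5 -1.3 -0.3 -1.3  3.2  1.1  0.9 -3.5  3.6  3.7  0.8]
[ 0.4689679  -0.02935075  0.047     ] 0.08669937169361024 -4.052534303702167
[ 0.46462926 -0.02027331  0.047     ] 0.08542637720889258 -4.168565886655049
```

View pics/ov_side.png

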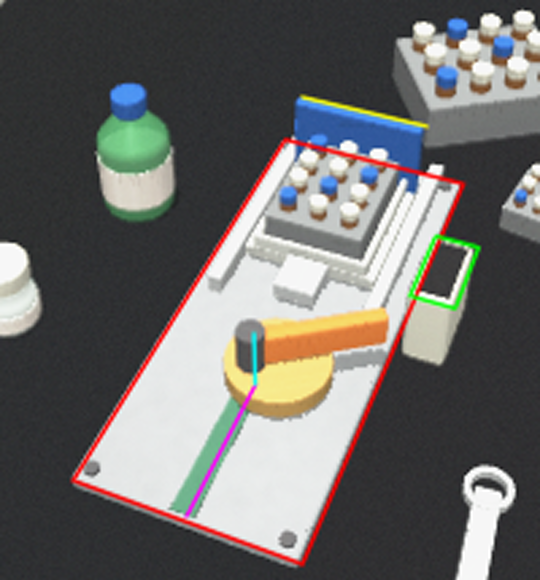

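View pics/ov_top.png

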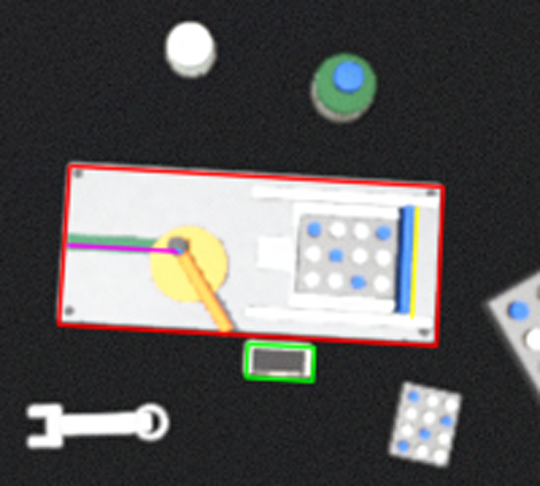

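```bash
python3 - <<'E'
from h import *
P={n:eyes.grab_frame(n) for n in ("side","top")}
D=np.array([ 0.53679722,-0.05320302,1.54146985])
def wd(w,D=D):
    c,s=np.cos(D[2]),np.sin(D[2]); d=np.atleast_2d(w)-[D[0],D[1],0]; return np.c_[c*d[:,0]+s*d[:,1],-s*d[:,0]+c*d[:,1],d[:,2]]
for n in P:
    im=P[n]["color"]; hsv=cv2.cvtColor(im,cv2.COLOR_BGR2HSV)
    def pts(lo,hi,z,box):
        m=cv2.inRange(hsv,np.array(lo),np.array(hi)); v,u=np.nonzero(m)
        w=np.array([at_z(P[n],(a,b),z) for a,b in zip(u,v)]); d=wd(w)
        k=(d[:,0]>box[0])&(d[:,0]<box[1])&(d[:,1]>box[2])&(d[:,1]<box[3]); return d[k]
    g=pts((60,60,50),(95,255,220),.012,(.1,.19,-.03,.03)); pf=np.polyfit(g[:,0],g[:,1],1)
    print(n,"green",len(g),"y at .1,.18:",np.polyval(pf,[.1,.18]).round(4),g.min(0).round(3),g.max(0).round(3))
    b=pts((105,120,80),(125,255,255),.086,(-.16,-.11,-.07,.07)); print("blue top",b.min(0),b.max(0),b.mean(0))
    o=pts((8,150,150),(17,255,255),.06,(-.05,.19,-.1,.12)); 
    print("orange",len(o),o.mean(0), cv2.fitLine(o[:,:2].astype(np.float32),cv2.DIST_HUBER,0,.001,.001).ravel())
    x=im[130:345,220:420] if n=="side" else im[170:290,220:400]
    cv2.imwrite(f"pics/z_{n}.png",cv2.resize(x,None,fx=2.7 if n=="side" else 4.4,fy=2.7 if n=="side" else 4.4,interpolation=cv2.INTER_CUBIC))
    gm=cv2.inRange(hsv,np.array((0,0,120)),np.array((179,60,255)))
    # base outline: subpixel row edges at several dock x
    for X in (.1,.14,.17):
        ys=np.linspace(-.1,.1,401); q=proj(P[n],dw(D,np.c_[np.full(401,X),ys,np.full(401,.012)])).astype(np.float32)
        v=cv2.remap(cv2.cvtColor(im,cv2.COLOR_BGR2GRAY),q[:,0].reshape(1,-1),q[:,1].reshape(1,-1),cv2.INTER_LINEAR).ravel().astype(float)
        k=np.nonzero(v>100)[0]; print(X,"edges",ys[k[0]],ys[k[-1]])
    for Y in (-.05,.05):
        xs=np.linspace(-.2,.21,821); q=proj(P[n],dw(D,np.c_[xs,np.full(821,Y),np.full(821,.012)])).astype(np.float32)
        v=cv2.remap(cv2.cvtColor(im,cv2.COLOR_BGR2GRAY),q[:,0].reshape(1,-1),q[:,1].reshape(1,-1),cv2.INTER_LINEAR).ravel().astype(float)
        k=np.nonzero(v>100)[0]; print(Y,"xedges",xs[k[0]],xs[k[-1]])
E
```

```text
side green 374 y at .1,.18: [-0.0031 -0.0033] [ 0.1   -0.011  0.012] [0.181 0.005 0.012]
blue top [-0.13799548 -0.05126223  0.086     ] [-0.11005956  0.0503674   0.086     ] [-0.12384998  0.00069316  0.086     ]
orange 400 [0.06265619 0.04213495 0.06      ] [ 0.5921529  -0.8058256   0.05908602  0.04723378]
0.1 edges -0.07700000000000001 0.07300000000000001
0.14 edges -0.07700000000000001 0.07300000000000001
0.17 edges -0.07750000000000001 0.07300000000000001
-0.05 xedges -0.1875 0.1885
0.05 xedges -0.1855 0.189
top green 158 y at .1,.18: [-0.0031 -0.0038] [ 0.102 -0.01   0.012] [0.181 0.003 0.012]
blue top [-0.13390008 -0.04944059  0.086     ] [-0.11137135  0.04440556  0.086     ] [-0.1278593  -0.00226373  0.086     ]
orange 34 [0.04586601 0.03423963 0.06      ] [ 0.5325128  -0.84642196  0.0442854   0.03569889]
0.1 edges -0.0795 0.07300000000000001
0.14 edges -0.079 0.07300000000000001
0.17 edges -0.079 0.07300000000000001
-0.05 xedges -0.1695 0.1875
0.05 xedges -0.1685 0.188
```

View pics/z_top.png

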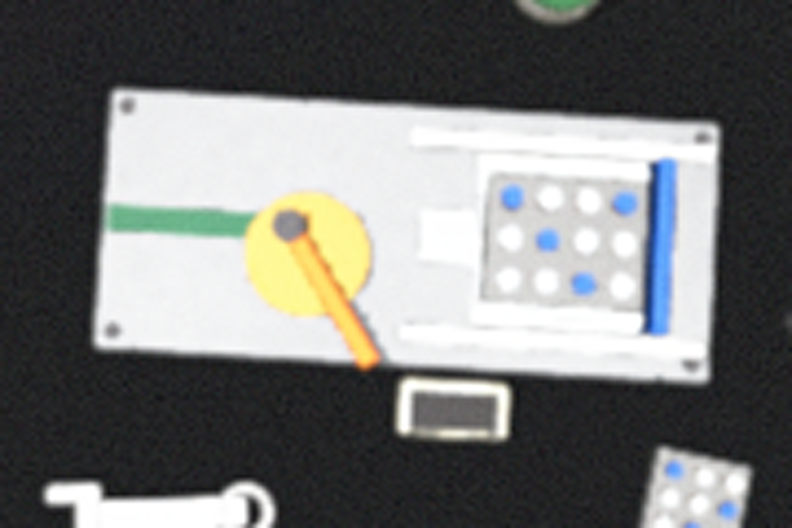

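```bash
python3 -m handwheel '[[0,0,0,0,0,6,-1],[0,0,0,0,0,6,-1],[0,0,0,0,0,6,-1],[0,0,0,0,0,6,-1],[1.6,-3,0,0,0,0,-1],[1.6,-3,0,0,0,0,-1],[1.6,-3,0,0,0,0,-1],[1.6,-3,0,0,0,0,-1],[1.6,-3,0,0,0,0,-1],[1.6,-3,0,0,0,0,-1]]' 20
```

```text
time_s: 2.33
tool_pos: [0.3202, -0.3533, 0.2056]
eef_rot: [1.0, -0.015, 0.0, 0.0]
wrist_force: [0.7, -0.7, 0.4]
opening: 0.0309
```

```bash
python3 -m handwheel '[[1.6,-3,0,0,0,0,-1],[1.6,-3,0,0,0,0,-1],[1.6,-3,0,0,0,0,-1],[1.6,-3,0,0,0,0,-1],[1.6,-3,0,0,0,0,-1],[1.6,-3,0,0,0,0,-1],[1.6,-3,1,0,0,0,-1],[1.6,-3,2,0,0,0,-1],[1.6,-3,2,0,0,0,-1],[1.6,-3,2,0,0,0,-1]]'
python3 -m handwheel '[[0.8,-2,0,0,0,0,-1],[0,0,0,0,0,0,-1],[0,0,0,0,0,0,-1],[0,0,0,0,0,0,-1],[0,0,0,0,0,0,-1],[0,0,0,0,0,0,-1],[0,0,0,0,0,0,-1],[0,0,0,0,0,0,-1],[0,0,0,0,0,0,-1],[0,0,0,0,0,0,-1]]'
cat >> h.py <<'E'
D=np.array([.5399,-.0512,1.5415])
def wd(w,D=D):
    c,s=np.cos(D[2]),np.sin(D[2]); d=np.atleast_2d(w)-[D[0],D[1],0]; return np.c_[c*d[:,0]+s*d[:,1],-s*d[:,0]+c*d[:,1],d[:,2]]
def snap(tag,names=("side","top","wrist")):
    out={}
    for n in names:
        s=sensors.sense(); p=eyes.grab_frame(n); out[n]=(p,s); im=p["color"]
        if n=="side": im=cv2.resize(im[130:345,220:420],None,fx=2.7,fy=2.7,interpolation=cv2.INTER_CUBIC)
        if n=="top": im=cv2.resize(im[150:290,220:400],None,fx=4.2,fy=4.2,interpolation=cv2.INTER_CUBIC)
        cv2.imwrite(f"pics/{tag}_{n}.png",im)
    s=sensors.sense(); print("t",s["time_s"],"dock mm",(wd(s["tool_pos"])[0]*1000).round(1),"F",s["wrist_force"].round(1),"open",s["opening"])
    return out
E
python3 -c "
from h import *
snap('a')"
```

```text
time_s: 3.17
tool_pos: [0.4893, -0.058, 0.1352]
eef_rot: [1.0, -0.014, 0.001, 0.0]
wrist_force: [0.3, -0.2, 0.0]
opening: 0.0004
time_s: 4.0
tool_pos: [0.4969, -0.0401, 0.1356]
eef_rot: [1.0, -0.015, 0.0, 0.0]
wrist_force: [0.1, -0.1, 0.2]
opening: 0.0007
t 4.15 dock mm [ 10.1  43.3 135.5] F [-0.   0.  -0.3] open 0.0004941431109155753
```

View pics/a_wrist.png

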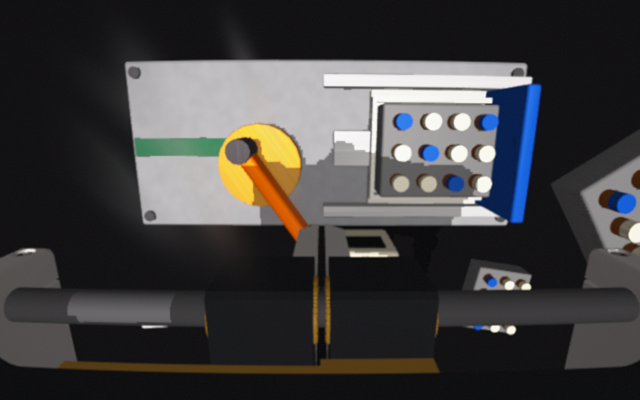

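View pics/a_side.png

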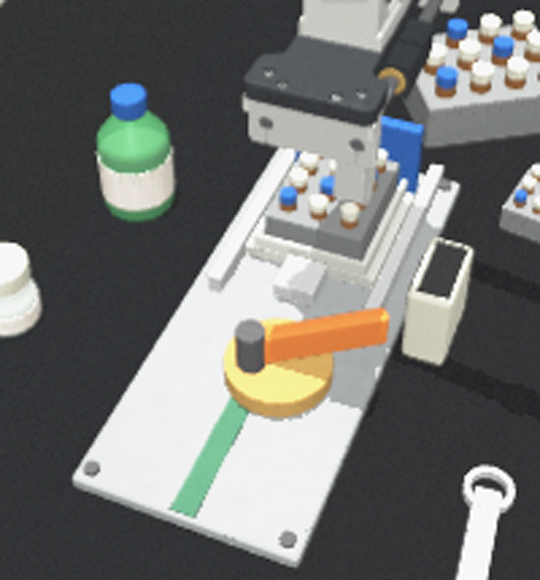

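```bash
python3 - <<'E'
from h import *
s=sensors.sense(); p=eyes.grab_frame("wrist")
for nm,px,z,t in [("c1",(126.5,63),.012,(185,-75)),("c2",(143,224),.012,(185,75)),("g end",(135,147),.012,(182,0)),("hubtop",(239,150),.064,(75,0)),("c3",(526,64),.012,(-170,-75)),("plate top L",(539,86),.086,(-127,-49)),("lever tip top",(305,225),.06,None),("reader far corner",(352,231),.062,(7,81))]:
    print(nm,(wd(at_z(p,px,z,s))[0]*1000).round(1),t)
for l in ("cam_axis","lever_end"):
    d=models.pinpoint(l,p)[:1]
    if d: print(l,d[0]["location"],(wd(at_z(p,d[0]["location"],.047,s))[0]*1000).round(1))
E
```

```text
c1 [179.9 -74.6  12. ] (185, -75)
c2 [182.   72.4  12. ] (185, 75)
g end [180.5  -1.5  12. ] (182, 0)
hubtop [71.4 -2.6 64. ] (75, 0)
c3 [-169.6  -74.1   12. ] (-170, -75)
plate top L [-136.6  -48.    86. ] (-127, -49)
lever tip top [22.5 57.6 60. ] None
reader far corner [-15.2  62.   62. ] (7, 81)
cam_axis [245.1, 150.5] [70.7 -0.8 47. ]
lever_end [307.7, 239.4] [21.  74.6 47. ]
```

```bash
python3 -m handwheel '[[0.4,-0.4,0,0,0,0,-1],[0.4,-0.4,0,0,0,0,-1],[0,0,1.5,0,0,0,-1],[0,0,1.5,0,0,0,-1],[0,0,1.5,0,0,0,-1],[0,0,1.5,0,0,0,-1],[0,0,1.5,0,0,0,-1],[0,0,1,0,0,0,-1],[0,0,0.8,0,0,0,-1],[0,0,0,0,0,0,-1]]'
python3 -c "
from h import *
snap('b',('side','wrist'))"
```

```text
time_s: 5.13
tool_pos: [0.5043, -0.0316, 0.041]
eef_rot: [1.0, -0.014, -0.001, -0.0]
wrist_force: [-0.2, -0.2, -0.8]
opening: 0.0003
t 5.2333 dock mm [18.2 34.9 42.6] F [-0.1  0.2 -0.8] open 0.0005019128114100906
```

View pics/b_side.png

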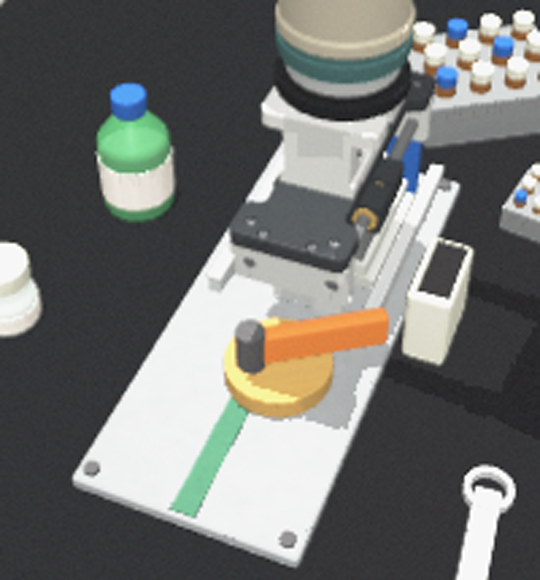

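View pics/b_wrist.png

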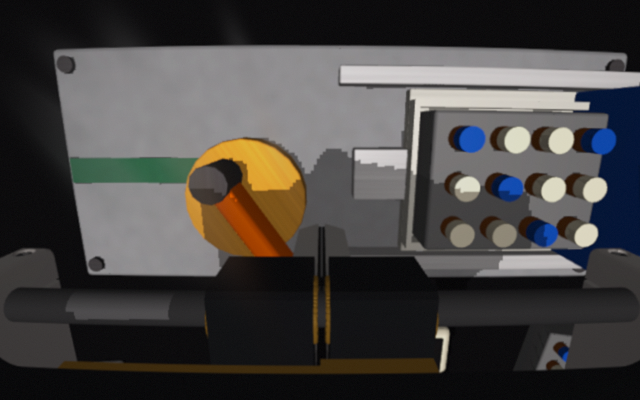

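```bash
python3 - <<'E'
import numpy as np
ax=np.array([73,-1.5]); prev=np.array([18.2,34.9])
for th in [124,117,110,103,96,89,82,75,68,61,54,47,40,33,26,20,14,8,4]:
    t=np.radians(th);u=np.array([np.cos(t),np.sin(t)]);n=np.array([-u[1],u[0]])
    d=6+abs(n[0])*12.5+abs(n[1])*8; c=ax+60*u+d*n; m=c-prev; prev=c
    print(th,c.round(1),"tx %.2f ty %.2f"%(-m[1]/10,-m[0]/10))
E
```

```text
124 [22.2 36.6] tx -0.17 ty -0.40
117 [27.3 42.5] tx -0.59 ty -0.51
110 [33.2 47.9] tx -0.53 ty -0.60
103 [40.  52.5] tx -0.46 ty -0.68
96 [47.6 56.2] tx -0.37 ty -0.75
89 [55.4 58.8] tx -0.27 ty -0.78
82 [62.  60.6] tx -0.18 ty -0.66
75 [69.1 61.7] tx -0.10 ty -0.70
68 [76.4 61.8] tx -0.02 ty -0.73
61 [83.9 61.1] tx 0.08 ty -0.75
54 [91.4 59.3] tx 0.18 ty -0.75
47 [98.9 56.4] tx 0.28 ty -0.74
40 [106.   52.5] tx 0.39 ty -0.71
33 [112.7  47.5] tx 0.50 ty -0.67
26 [118.7  41.6] tx 0.60 ty -0.61
20 [123.3  35.7] tx 0.58 ty -0.46
14 [127.2  29.3] tx 0.64 ty -0.39
8 [130.2  22.4] tx 0.69 ty -0.31
4 [131.8  17.5] tx 0.49 ty -0.16
```

```bash
python3 -m handwheel '[[-0.2,-0.4,0,0,0,0,-1],[-0.6,-0.5,0,0,0,0,-1],[-0.5,-0.6,0,0,0,0,-1],[-0.5,-0.7,0,0,0,0,-1],[-0.4,-0.7,0,0,0,0,-1],[-0.2,-0.8,0,0,0,0,-1],[-0.2,-0.7,0,0,0,0,-1],[-0.1,-0.7,0,0,0,0,-1],[0,-0.7,0,0,0,0,-1],[0.1,-0.8,0,0,0,0,-1]]'
python3 -c "
from h import *
snap('c',('side','wrist'))"
```

```text
time_s: 6.07
tool_pos: [0.4835, 0.0323, 0.044]
eef_rot: [1.0, -0.014, 0.003, 0.003]
wrist_force: [1.5, -8.5, 0.8]
opening: 0.0003
t 6.1667 dock mm [83.5 60.1 43.7] F [-0.1 -2.9  0.5] open 0.0004302179777234567
```

View pics/c_side.png

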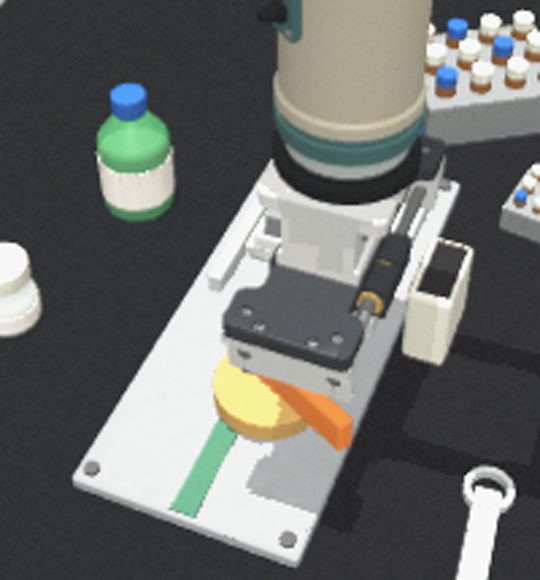

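View pics/c_wrist.png

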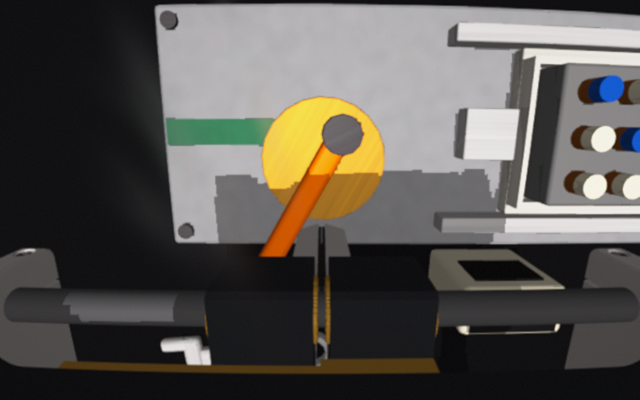

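```bash
python3 -m handwheel '[[0.2,-0.8,0,0,0,0,-1],[0.3,-0.7,0,0,0,0,-1],[0.4,-0.7,0,0,0,0,-1],[0.5,-0.7,0,0,0,0,-1],[0.6,-0.6,0,0,0,0,-1],[0.6,-0.5,0,0,0,0,-1],[0.6,-0.4,0,0,0,0,-1],[0.7,-0.3,0,0,0,0,-1],[0,0,0,0,0,0,-1],[0,0,0,0,0,0,-1]]'
python3 -c "
from h import *
snap('d',('side','wrist'))"
```

```text
time_s: 7.0
tool_pos: [0.5194, 0.0804, 0.0422]
eef_rot: [1.0, -0.014, -0.002, 0.0]
wrist_force: [-1.8, -2.6, 0.1]
opening: 0.0007
t 7.1 dock mm [130.9  24.3  42.2] F [-3.5 -2.  -0.1] open 0.00041692338243311895
```

View pics/d_side.png

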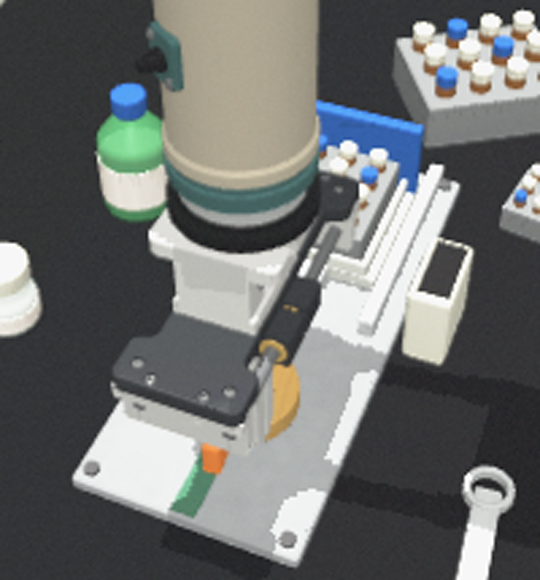

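View pics/d_wrist.png

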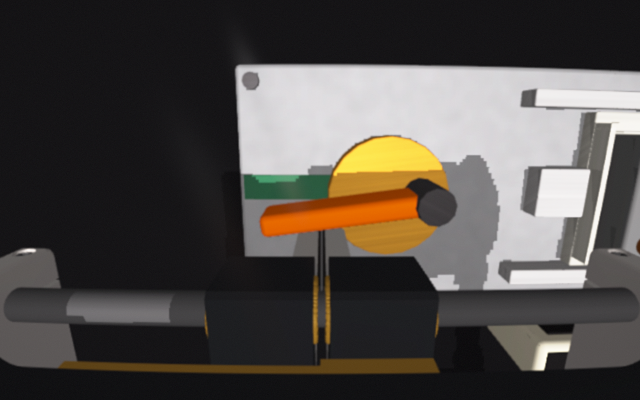

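```bash
cat >> h.py <<'E'
def lever(tag):
    s=sensors.sense(); p=eyes.grab_frame("wrist"); im=p["color"]; hsv=cv2.cvtColor(im,cv2.COLOR_BGR2HSV)
    def line(lo,hi,z,deg=None):
        m=cv2.inRange(hsv,np.array(lo),np.array(hi)); k,lab,st,_=cv2.connectedComponentsWithStats(m); 
        j=1+np.argmax(st[1:,4]); v,u=np.nonzero(lab==j); q=wd(np.array([at_z(p,(a,b),z,s) for a,b in zip(u,v)])); return q,(lab==j)
    g,gm=line((60,80,40),(90,255,255),.012); o,om=line((5,150,90),(15,255,255),.06)
    vis=im.copy(); vis[gm]=(255,0,255); vis[om]=(255,255,0)
    cv2.imwrite(f"pics/{tag}.png",vis[50:280])
    for nm,q in (("green",g),("orange",o)):
        xs=np.arange(q[:,0].min(),q[:,0].max(),.005)
        rows=[(x*1000,*(np.percentile(q[(abs(q[:,0]-x)<.0025),1],[2,98])*1000)) for x in xs if (abs(q[:,0]-x)<.0025).sum()>8]
        print(nm); print(np.array(rows).round(1).tolist())
    print("tcp",(wd(s["tool_pos"])[0]*1000).round(1),"F",s["wrist_force"].round(1))
E
python3 -c "
from h import *
lever('lv1')"
```

```text
green
[[125.4, -9.1, 4.1], [130.4, -9.1, 5.3], [135.4, -9.1, 5.9], [140.4, -8.5, 5.9], [145.4, -8.5, 5.3], [150.4, -8.5, 5.3], [155.4, -8.5, 6.0], [160.4, -8.5, 6.0], [165.4, -8.7, 6.0], [170.4, -8.7, 6.0], [175.4, -9.1, 6.0]]
orange
[[81.1, -7.1, 4.5], [86.1, -10.0, 5.1], [91.1, -10.0, 5.9], [96.1, -9.5, 6.6], [101.1, -8.4, 7.2], [106.1, -7.9, 7.7], [111.1, -7.4, 8.7], [116.1, -6.4, 9.3], [121.1, -5.9, 9.9], [126.1, -5.3, 10.4], [131.1, -4.3, 11.5], [136.1, -3.8, 12.0], [141.1, -2.8, 12.6], [146.1, -2.2, 13.1], [151.1, -1.7, 13.7], [156.1, -0.7, 14.2], [161.1, 2.0, 14.2]]
tcp [130.9  24.3  42.2] F [-3.5 -2.  -0.1]
```

View pics/lv1.png

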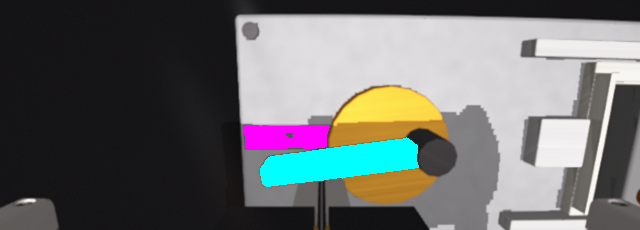

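```bash
python3 -m handwheel '[[0.2,-0.1,0,0,0,0,-1],[0.2,-0.1,0,0,0,0,-1],[0.2,0,0,0,0,0,-1],[0.2,0,0,0,0,0,-1],[0.1,0,0,0,0,0,-1],[0,0,0,0,0,0,-1],[0,0,0,0,0,0,-1],[0,0,0,0,0,0,-1],[0,0,0,0,0,0,-1],[0,0,0,0,0,0,-1]]'
python3 -c "
from h import *
lever('lv2')"
```

```text
time_s: 7.98
tool_pos: [0.5286, 0.0823, 0.0422]
eef_rot: [1.0, -0.015, -0.002, -0.0]
wrist_force: [-4.4, -1.7, 0.0]
opening: 0.0004
green
[[126.2, -9.1, -1.8], [131.2, -9.1, -1.8], [136.2, -9.1, -1.8], [141.2, -9.1, -1.8], [146.2, -8.4, -2.4], [151.2, -8.4, -2.4], [156.2, -8.4, -2.2], [161.2, -9.1, -1.8], [166.2, -9.1, 0.9], [171.2, -9.1, 5.6], [176.2, -9.1, 5.7]]
orange
[[81.5, -9.3, 3.5], [86.5, -12.4, 3.5], [91.5, -12.9, 3.5], [96.5, -12.9, 3.5], [101.5, -12.4, 3.5], [106.5, -12.4, 3.5], [111.5, -12.9, 3.5], [116.5, -12.9, 3.5], [121.5, -12.4, 3.5], [126.5, -12.4, 3.5], [131.5, -12.3, 3.5], [136.5, -12.3, 3.5], [141.5, -12.3, 3.5], [146.5, -12.3, 3.5], [151.5, -12.3, 3.5], [156.5, -12.3, 3.5], [161.5, -9.3, 3.0]]
tcp [133.1  15.2  42.2] F [-4.4 -1.7  0. ]
```

View pics/lv2.png

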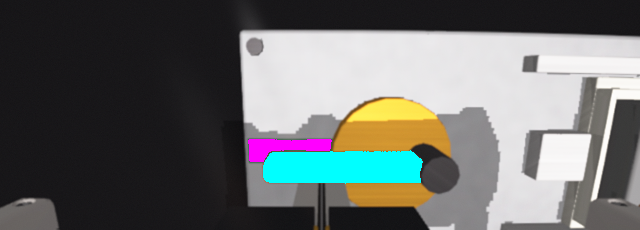

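```bash
python3 - <<'E'
from h import *
s=sensors.sense(); p=eyes.grab_frame("wrist"); g=cv2.cvtColor(p["color"],cv2.COLOR_BGR2GRAY).astype(float)
hsv=cv2.cvtColor(p["color"],cv2.COLOR_BGR2HSV)
def edge(f,cols,r0,r1):
    out=[]
    for c in cols:
        v=f[r0:r1,c]; d=np.abs(np.diff(v)); d[d<d.max()*.3]=0; out.append((c,r0+.5+(d*np.arange(len(d))).sum()/d.sum()))
    return out
e=[wd(at_z(p,q,.012,s))[0]*1000 for q in edge(g,range(260,620,8),70,100)]
e=np.array(e); print("base edge slope",np.polyfit(e[:,0],e[:,1],1))
S=hsv[...,0].astype(float)
m=cv2.inRange(hsv,np.array((5,150,90)),np.array((15,255,255)))
for nm,col in (("up",0),("lo",1)):
    rows=[]
    for c in range(278,408,2):
        r=np.nonzero(m[150:280,c])[0]; rows.append((c,150+(r.min()-.5 if col==0 else r.max()+.5)))
    for z in (.06,.034):
        w=np.array([wd(at_z(p,q,z,s))[0]*1000 for q in rows]); print(nm,z,np.polyfit(w[:,0],w[:,1],1))
for y in (225,): pass
cv2.imwrite("pics/lz.png",cv2.resize(p["color"][170:270,230:480],None,fx=3,fy=3,interpolation=cv2.INTER_CUBIC))
E
```

```text
base edge slope [-1.27746679e-03 -7.57716476e+01]
up 0.06 [ 8.12762090e-03 -1.38056654e+01]
up 0.034 [ 0.00812762 -7.42289297]
lo 0.06 [1.42975945e-04 3.72800312e+00]
lo 0.034 [1.42975945e-04 1.27662155e+01]
```

View pics/lz.png

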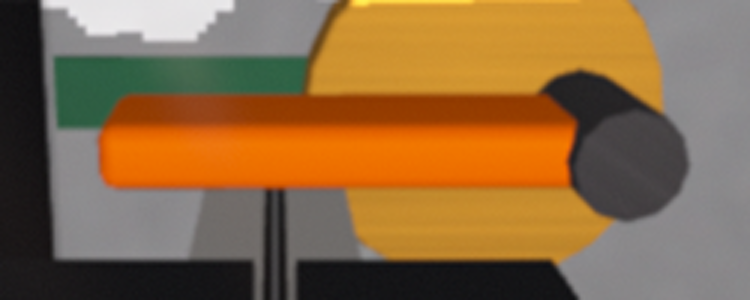

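```bash
python3 -m handwheel '[[-0.5,0,0,0,0,0,-1],[-1,0,0,0,0,0,-1],[-1,0,0,0,0,0,-1],[-0.5,0,-1,0,0,0,-1],[0,0,-2,0,0,0,-1],[0,0,-3,0,0,0,-1],[0,0,-3,0,0,0,-1],[0,0,-3,0,0,0,-1],[0,0,0,0,0,0,-1],[0,0,0,0,0,0,-1]]'
python3 -c "
from h import *
snap('e')
lever('lv3')"
```

```text
time_s: 8.92
tool_pos: [0.5018, 0.0835, 0.1652]
eef_rot: [1.0, -0.014, 0.003, -0.0]
wrist_force: [-0.5, 0.2, 0.1]
opening: 0.0005
t 9.0667 dock mm [133.2  44.5 161.6] F [-0.3 -0.7  0.3] open 0.00048151241539753936
green
[[132.1, -8.2, -7.2], [137.1, -8.1, -7.2], [142.1, -8.1, -7.2], [147.1, -8.1, -7.2], [152.1, -8.1, -7.2], [157.1, -8.1, -7.2], [162.1, -8.2, -6.4], [167.1, -8.2, 3.9], [172.1, -8.2, 4.5], [177.1, -8.2, 4.5]]
orange
[[81.8, -8.6, -5.6], [126.8, -7.8, -7.0], [131.8, -7.8, -7.0], [136.8, -7.8, -7.0], [141.8, -7.8, -7.0], [146.8, -7.8, -7.0], [151.8, -7.8, -7.0], [156.8, -7.8, -7.0]]
tcp [133.2  44.5 161.6] F [-0.3 -0.7  0.3]
```

View pics/e_wrist.png

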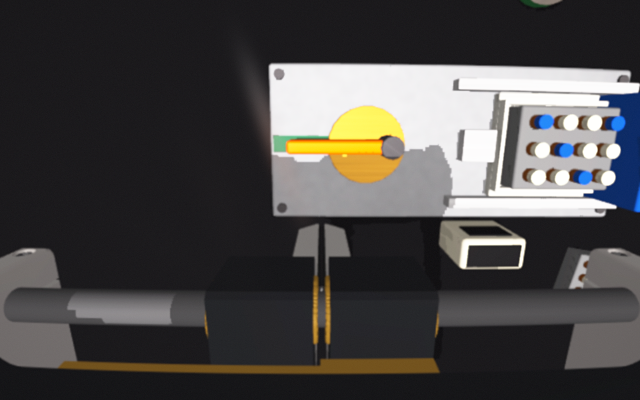

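View pics/e_side.png

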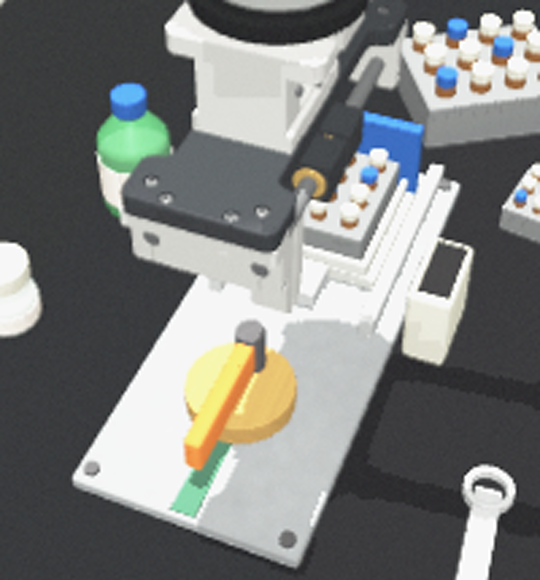

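```bash
python3 -m handwheel '[[0.4,1.5,0,0,0,0,-1],[0.5,3,0,0,0,0,-1],[0.5,3,0,0,0,0,-1],[0.5,3.2,0,0,0,0,-1],[0.5,3.2,0,0,0,0,-1],[0.5,3.4,0,0,0,0,-1],[0.5,3.4,0,0,0,0,-1],[0.5,3.4,0,0,0,0,-1],[0.4,3.4,0,0,0,0,-1],[0.3,2.5,0,0,0,0,-1]]'
python3 -m handwheel '[[0,0,0,0,0,0,-1],[0,0,0,0,0,0,-1],[0,0,0,0,0,0,-1],[0,0,0,0,0,0,-1],[0,0,0,0,0,0,-1],[0,0,0,0,0,0,-1],[0,0,0,0,0,0,-1],[0,0,0,0,0,0,-1],[0,0,0,0,0,0,-1],[0,0,0,0,0,0,-1]]'
python3 -c "
from h import *
snap('f')"
```

```text
time_s: 9.95
tool_pos: [0.5372, -0.2206, 0.1608]
eef_rot: [1.0, -0.015, -0.001, -0.0]
wrist_force: [0.4, 0.3, -0.5]
opening: 0.0004
time_s: 10.78
tool_pos: [0.5378, -0.2179, 0.1626]
eef_rot: [1.0, -0.014, 0.0, 0.0]
wrist_force: [-0.4, -0.0, 0.4]
opening: 0.0007
t 10.9333 dock mm [-166.9   -2.8  162.5] F [-0.5  0.4 -0.8] open 0.0006263332584372195
```

View pics/f_wrist.png

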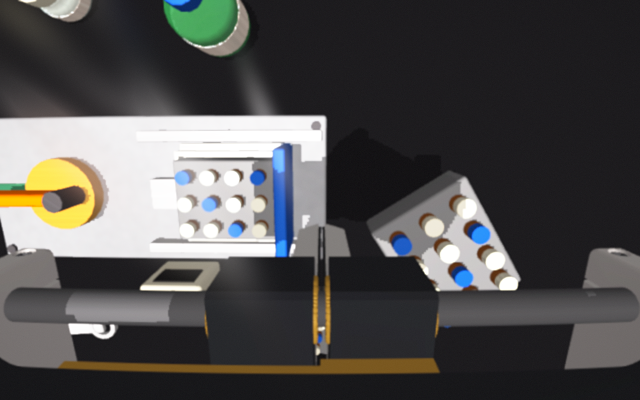

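View pics/f_top.png

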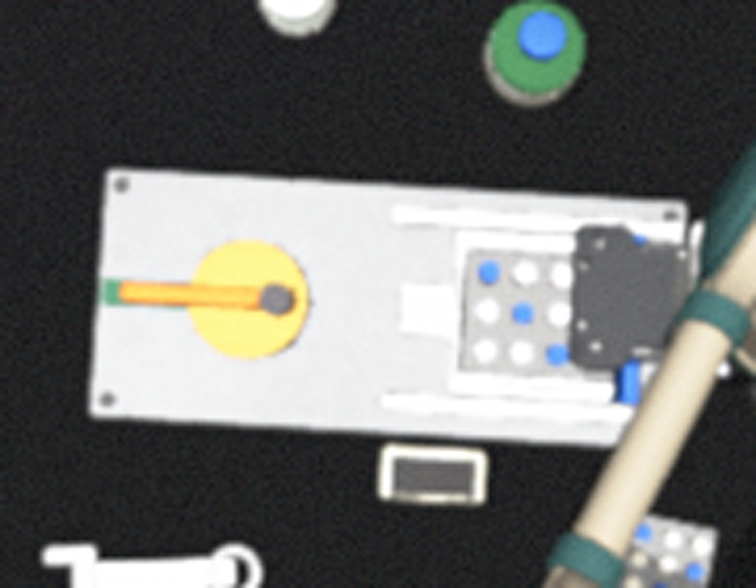

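View pics/f_side.png

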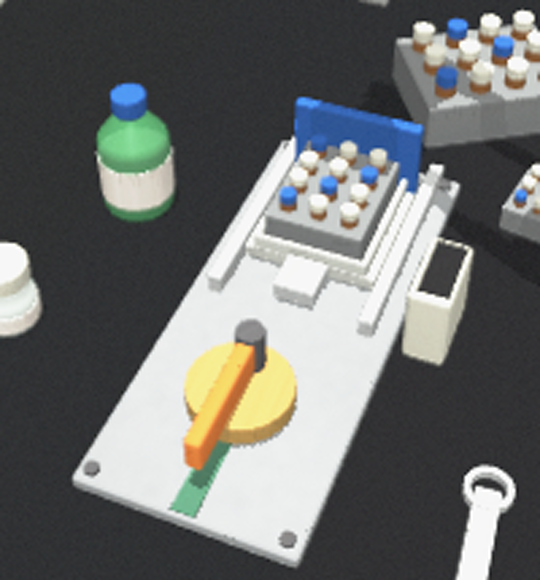

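```bash
python3 -m handwheel '[[-0.1,0.4,0,0,0,0,-1],[0,0,1.4,0,0,0,-1],[0,0,1.4,0,0,0,-1],[0,0,1.4,0,0,0,-1],[0,0,1.4,0,0,0,-1],[0,0,1.4,0,0,0,-1],[0,0,1.4,0,0,0,-1],[0,0,1.4,0,0,0,-1],[0,0,1.4,0,0,0,-1],[0,0,0,0,0,0,-1]]'
python3 -c "
from h import *
snap('g',('side','wrist'))"
```

```text
time_s: 11.77
tool_pos: [0.5346, -0.2214, 0.0479]
eef_rot: [1.0, -0.015, -0.002, -0.001]
wrist_force: [-0.8, 0.6, -0.1]
opening: 0.0004
t 11.8667 dock mm [-171.1   -1.6   50.3] F [ 0.2 -0.3  1.1] open 0.000461174130130195
```

View pics/g_wrist.png

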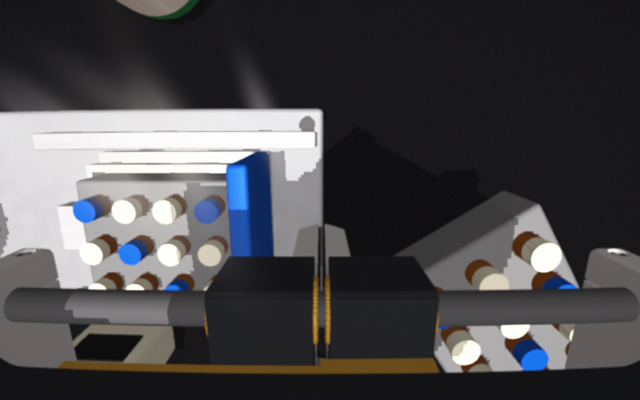

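View pics/g_side.png

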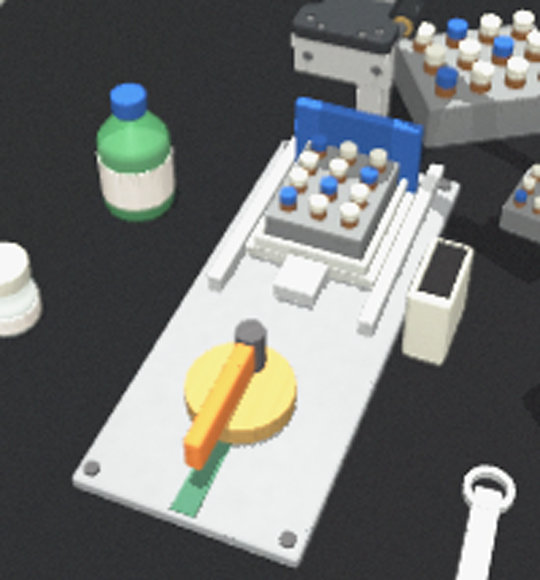

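```bash
python3 -m handwheel '[[0,-0.3,0,0,0,0,-1],[0,-0.4,0,0,0,0,-1],[0,-0.4,0,0,0,0,-1],[0,-0.4,0,0,0,0,-1],[0,-0.4,0,0,0,0,-1],[0,-0.3,0,0,0,0,-1],[0,-0.3,0,0,0,0,-1],[0,-0.4,0,0,0,0,-1],[0,-0.4,0,0,0,0,-1],[0,-0.4,0,0,0,0,-1]]'
python3 -m handwheel '[[0,-0.4,0,0,0,0,-1],[0,-0.4,0,0,0,0,-1],[0,-0.4,0,0,0,0,-1],[0,-0.4,0,0,0,0,-1],[0,-0.4,0,0,0,0,-1],[0,-0.3,0,0,0,0,-1],[0,-0.2,0,0,0,0,-1],[0,0,0,0,0,0,-1],[0,0,0,0,0,0,-1],[0,0,0,0,0,0,-1]]'
python3 -c "
from h import *
snap('h',('side','top'))"
```

```text
time_s: 12.7
tool_pos: [0.538, -0.1852, 0.0508]
eef_rot: [1.0, -0.015, 0.0, 0.0]
wrist_force: [-0.8, -3.4, 2.1]
opening: 0.0003
time_s: 13.53
tool_pos: [0.5378, -0.1592, 0.0499]
eef_rot: [1.0, -0.015, -0.001, -0.001]
wrist_force: [0.7, -0.0, -0.3]
opening: 0.0008
t 13.6333 dock mm [-108.1   -0.8   49.9] F [0.5 0.3 0.1] open 0.00032397495156388074
```

View pics/h_side.png

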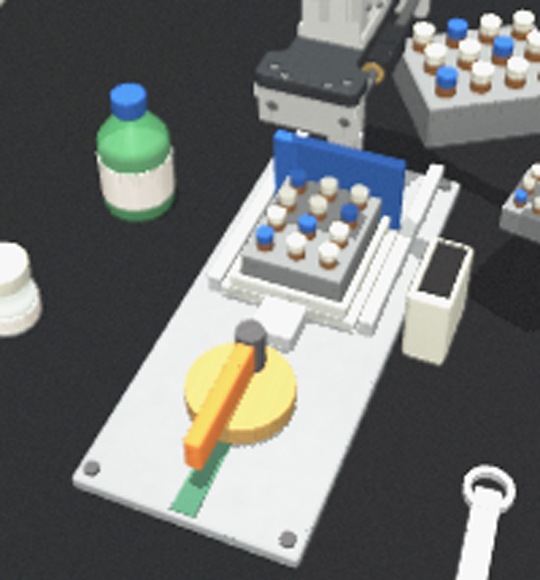

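View pics/h_top.png

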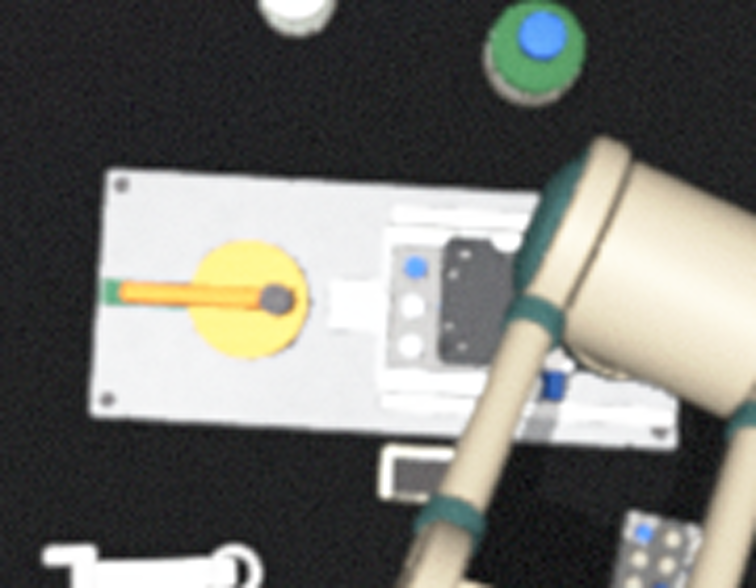

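```bash
python3 -m handwheel '[[0,-0.2,0,0,0,0,-1],[0,-0.2,0,0,0,0,-1],[0,-0.2,0,0,0,0,-1],[0,-0.2,0,0,0,0,-1],[0,-0.1,0,0,0,0,-1],[0,-0.1,0,0,0,0,-1],[0,-0.1,0,0,0,0,-1],[0,-0.1,0,0,0,0,-1],[0,0,0,0,0,0,-1],[0,0,0,0,0,0,-1]]'
python3 -c "
from h import *
snap('i',('side','top'))"
```

```text
time_s: 14.47
tool_pos: [0.5389, -0.1477, 0.0506]
eef_rot: [1.0, -0.015, 0.0, -0.0]
wrist_force: [-2.0, -0.9, -0.4]
opening: 0.0002
t 14.5667 dock mm [-96.5  -2.   50.7] F [-0.9 -1.7  0. ] open 0.00016319879683745646
```

```bash
python3 -m handwheel '[[0,-0.1,0,0,0,0,-1],[0,-0.1,0,0,0,0,-1],[0,-0.1,0,0,0,0,-1],[0,-0.1,0,0,0,0,-1],[0,0,0,0,0,0,-1],[0,0,0,0,0,0,-1],[0,0,0,0,0,0,-1],[0,0,0,0,0,0,-1],[0,0,0,0,0,0,-1],[0,0,0,0,0,0,-1]]'
python3 -c "
from h import *
snap('j',('side','top'))"
```

```text
time_s: 15.4
tool_pos: [0.5392, -0.1472, 0.0508]
eef_rot: [1.0, -0.014, 0.0, 0.003]
wrist_force: [-2.1, -9.1, -1.9]
opening: 0.0004
t 15.5 dock mm [-96.   -2.1  50.8] F [-2.4 -9.5 -1.2] open 0.0003629225280881236
```

View pics/j_side.png

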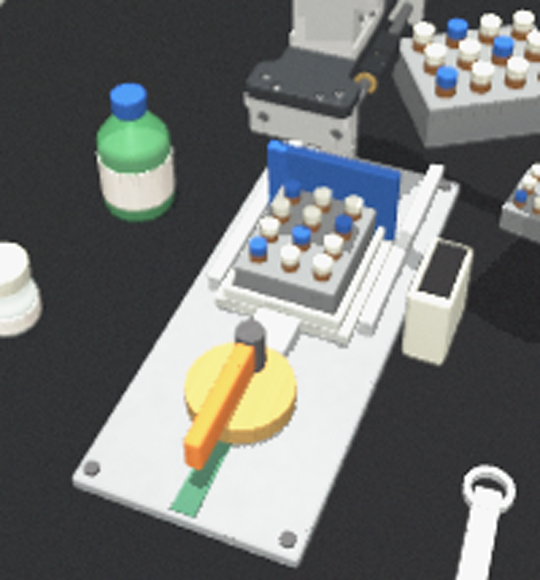

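View pics/j_top.png

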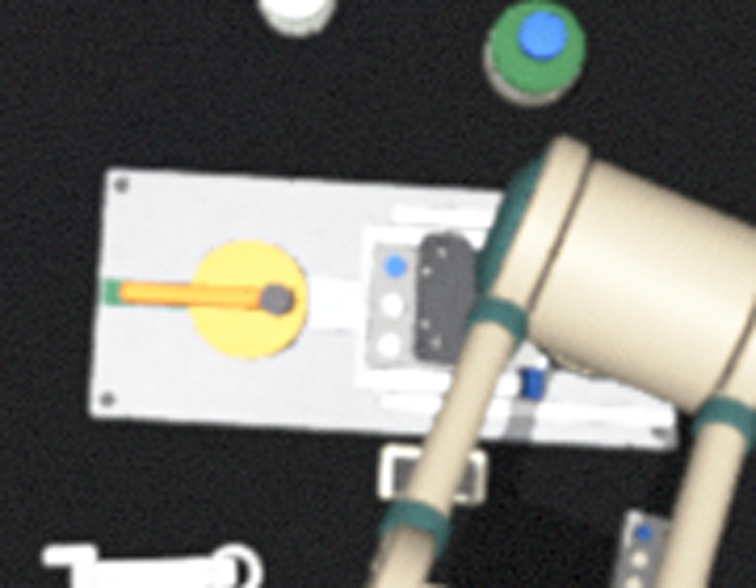

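```bash
python3 -m handwheel '[[0,-0.1,0,0,0,0,-1],[0,-0.1,0,0,0,0,-1],[0,-0.1,0,0,0,0,-1],[0,0,0,0,0,0,-1],[0,0,0,0,0,0,-1],[0,0,0,0,0,0,-1],[0,0,0,0,0,0,-1],[0,0,0,0,0,0,-1],[0,0,0,0,0,0,-1],[0,0,0,0,0,0,-1]]'
python3 -c "
from h import *
s=sensors.sense();print(wd(s['tool_pos'])*1000,s['wrist_force'])"
```

```text
time_s: 16.33
tool_pos: [0.5392, -0.1472, 0.0509]
eef_rot: [1.0, -0.013, 0.0, 0.005]
wrist_force: [-4.4, -17.0, -2.4]
opening: 0.0008
[[-96.0172586   -2.12629444  50.86386166]] [ -4.37074242 -17.0293248   -2.42654961]
```

```bash
python3 -m handwheel '[[0,0.5,0,0,0,0,-1],[0,0.5,0,0,0,0,-1],[0,1,0,0,0,0,-1],[0,1.5,0,0,0,0,-1],[0,1.5,0,0,0,0,-1],[0,1,0,0,0,0,-1],[0,0,-2,0,0,0,-1],[0,0,-3,0,0,0,-1],[0,0,-3,0,0,0,-1],[0,0,-3,0,0,0,-1]]'
python3 -m handwheel '[[-1,2,-1,0,0,0,-1],[-1,3,-0.5,0,0,0,-1],[-1,3,0,0,0,0,-1],[-1,3,0,0,0,0,-1],[-1,3,0,0,0,0,-1],[-1,3,0,0,0,0,-1],[0,2,0,0,0,0,-1],[0,0,0,0,0,0,-1],[0,0,0,0,0,0,-1],[0,0,0,0,0,0,-1]]'
python3 -c "
from h import *
o=snap('k')
cv2.imwrite('pics/kt.png',o['top'][0]['color'])"
```

```text
time_s: 17.17
tool_pos: [0.5369, -0.2019, 0.1614]
eef_rot: [1.0, -0.015, -0.0, -0.0]
wrist_force: [0.2, 0.1, -0.2]
opening: 0.0005
time_s: 18.0
tool_pos: [0.4715, -0.3887, 0.1752]
eef_rot: [1.0, -0.015, -0.0, -0.001]
wrist_force: [-0.1, 0.2, 0.7]
opening: 0.0006
t 18.15 dock mm [-338.6   58.   175.6] F [ 0.1  0.7 -0.1] open 0.00016331487681415808
```

View pics/k_side.png

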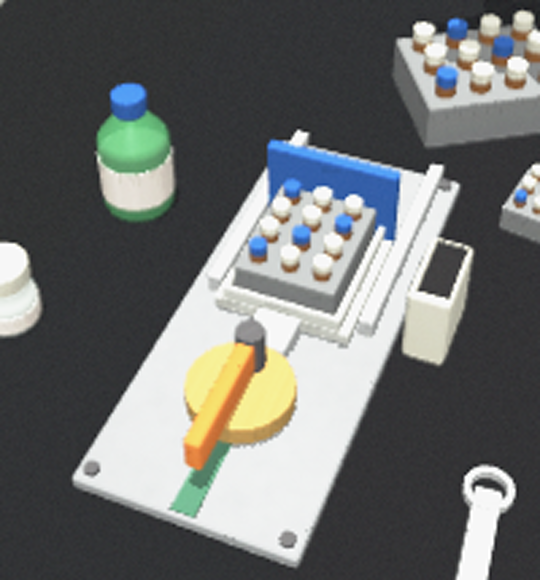

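View pics/k_top.png

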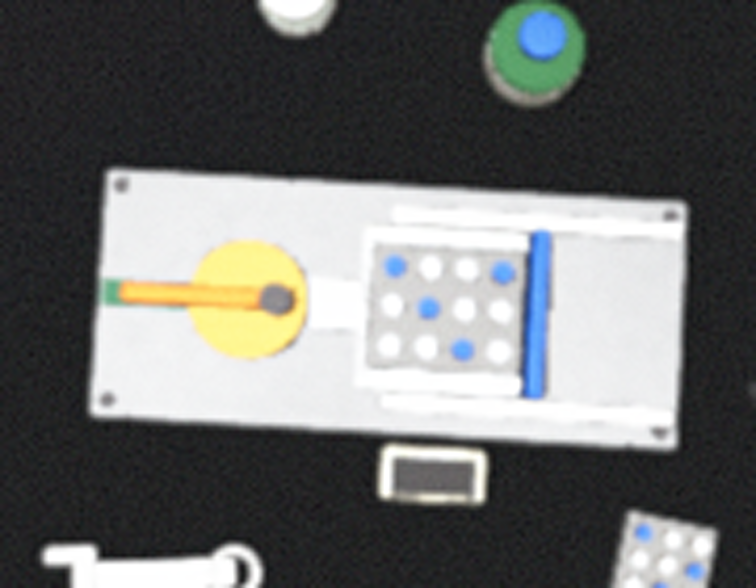

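View pics/kt.png

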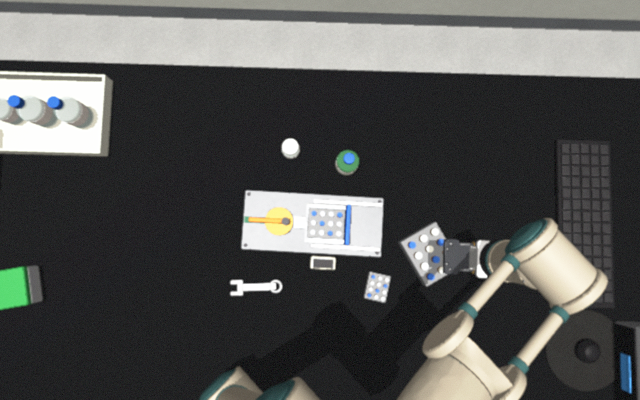

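```bash
python3 -c "
from h import *
p=eyes.grab_frame('top')
for l in ('lever_end','cam_axis'):
    d=models.pinpoint(l,p)[0]; print(l,d['confidence'],(wd(at_z(p,d['location'],.047))[0]*1000).round(1))
d=models.pinpoint('push_plate',p)[0]; print((wd(at_z(p,d['location'],.06))[0]*1000).round(1))
print(sensors.sense()['wrist_force']); print(ticket.job_done())"
```

```text
lever_end 0.9 [169.4  13.   47. ]
cam_axis 0.74 [72.6  4.4 47. ]
[-76.    5.3  60. ]
[ 0.01515072 -0.32284495  0.19613954]
the job is handed in; nothing more can be done
None
```

I turned the lever onto the green line first, then pushed the tray by its blue plate to its stop, and handed the job in at about 18 s. No verdict was reported.

**Lever:** I pushed it with the shut fingertips from about 2.15 rad back to 0.
- The wrist camera, on the fingertip-pushed lever, put it within about 0.5° of the dock axis.
- By eye in the top picture it is about 0.7° off the base edges, but points at the end of the green line.
- The network's points disagreed: they give about 5° off. Its marks here were up to about 10 mm off, so I trusted the pictures instead.

**Tray:** It went in until it stopped. Pushing on raised the force from about 9 to 17 N with no further movement. The top picture shows about 56 mm of travel against the 55 mm nominal. The network's plate mark lay at dock x -76 mm, against -82 mm expected.

**Rest of the scene:** The rack still sits in the tray. The bottle, jar and spanner look unmoved in the pictures. The arm ended clear of everything at z 0.175 m, over the large spare rack, with wrist force near zero.

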